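Slide a tube rack past the spring gate into the reader

TASK

Load the red tube rack into the reader: press the blue release bar beside the track down with the fingertips, which drops the orange gate pin, and keep the bar down while you push the rack (its side tab reaches over the bar) along the track, past the gate, until it is home against the white reader block; then let the bar spring back up behind it. Only push the rack, never lift or carry it: it slides flat on its track, and the bar must not be let up while the rack is over the gate pin. Leave the bottle, the yellow tub and the tip box where they stand.

Things in the scene. Friction and masses are not known exactly. Their poses are not given: they have to be found in the camera images.
- track: Fixed grey track, two low metal rails, white reader block at its far end. Origin: base underside, lane centre line, under the gate pin; x = push direction (to the reader), y left, z up. Base x -170..140, y -59..31 mm; lane floor z = 20 mm; rails at |y| 16.5 to 21.5 mm, tops z = 28 mm; reader block x 96..140, |y| < 32, top z = 65 mm.
- reader_face (a point): Point on the lane's centre line at floor height on the face of the reader block that the rack must reach, 96 mm ahead of the gate pin's centre; axes as the track's.
- gate_pin (a point): Centre of the top of the orange gate pin, which stands 7 mm out of the lane floor when the bar is up and sinks with the bar. The pin is 8 mm along the lane and 20 mm wide; axes as the track's.
- bar_top (a point): Centre of the top face of the blue release bar, moving with it; axes as the track's. The bar runs along the track's right side: 200 mm long (track x -165 to +35), 22 mm wide (track y -46 to -24), top at track z = 46 mm when up, 32 mm when fully down. It can be pressed anywhere along its length and stays level; a finger may slide along it.
- bar (a joint): How far the release bar is pressed straight down: 0 (up) to 0.014 m (on its stop). The gate pin is fixed to it and sinks as much: below the lane floor from 7 mm on; 10 to 13 mm is safe. Spring: about 3 N at first movement, 8 N fully down; it springs back up by itself.
- rack: Loose red tube rack, about 0.3 kg, four capped tubes fixed in it, in the lane with 1.5 mm play each side. Origin: centre of its underside; axes as the track's. 80 mm long (x +-40), 30 wide, body 36 high, caps to 48 mm. Starts with its front 8 to 30 mm short of the gate pin; home against the reader its origin is at track x = 56 mm, its rear end at 16 mm.
- tab_rear (a point): Centre of the rear face of the rack's side tab, the face to push on; axes as the rack's. The tab juts out right, over the bar: rack x -40 to -30 mm (rear face level with the rack's rear end), y -12 to -46, z 30 to 44, so it passes 4 mm above the raised bar. A finger standing on the bar behind the tab pushes it with its flank.
- bottle: Bystander: small capped bottle, 40 mm across, 85 mm high, left of the track. Origin: centre of its underside.
- tub: Bystander: yellow lidded tub, 52 mm across, 78 mm high, left of the track. Origin: centre of its underside.
- tipbox: Bystander: blue pipette-tip box with clear lid, 46 x 76 x 48 mm, left of the reader block. Origin: centre of its underside.
Things that resemble listed ones, but are neither listed nor needed, are in the scene too. Of the things shaped like the rack, the red one is meant.

How it is judged:
By the outcome, as a careful person would: the job done as asked, in the order asked, and still so for the second after the job is handed in, with the robot touching nothing.
It also fails if it takes over 38 s, if anything falls off the work surface, if the arm or the gripper's body presses on something with over 40 N, if the wrist force passes 120 N, or if a joint passes its speed limit or range.

ROBOT

A 7-joint arm with a two-finger parallel gripper is mounted at the origin on the work surface. World frame = base frame: x ahead of the robot, y to its left, z up, the work surface at z = 0. Lengths are in m, angles in rad, forces in N, time in s.
With the tool pointing down it reaches from about 0.4 to 0.75 m from the base axis. Payload 19.5 kg.
Tool frame: the origin (TCP) lies at the very end of the fingers, on their centre line; the grasp point (between the pads) lies 19 mm behind it; z points along the fingers, x is the direction in which the jaws open and shut, and the axes are right-handed (so a half turn about z gives the same grasp; the last joint's range is limited). The gripper opens to 85 mm and grips with 20 to 120 N. Pads are 22 mm wide; open, the fingers measure 114 mm over their backs; the gripper's body (76 mm by 85 mm) begins 54 mm behind the grasp point. The pads swing forward as they close: fully open they stand 13 mm farther back than shut.
Start: joints at [-0.042, 0.707, -0.028, 1.485, 0.022, 0.951, -0.075], TCP at [0.575, 0, 0.231] pointing down, gripper open.
Joint ranges: [-2.71, 2.71], [-0.32, 2.16], [-1.57, 1.52], [0, 2.45], [-1.46, 4.6], [0, 2.02], [-2.83, 2.83]. Speed limits (rad/s): [1.89, 1.89, 2.57, 2.57, 3.01, 3.01, 3.01].

INTERFACE

Orientations are given as a unit quaternion [w, x, y, z].
In Python, from cell import env gives the robot as it stands. The module is installed in compiled form; this text tells all that it offers.
- The arm moves only by the shell command python3 -m creep 'ROWS'. ROWS is JSON, a list of rows, each an object with "slide": the shift along the tool's x, y, z in mm, a list of three; "delta_rot": the turn, a rotation vector about the tool's x, y, z in degrees, a list of three; "fingers": the finger opening in mm, from 0 to 85.4. A call has 1 to 12 rows; each row is the pose to reach, as a shift and turn from the pose commanded when the call began, along the tool's axes at that moment; what a row does not reach only later rows make up. A row lasts 1/12 s, in which the tool goes at most 41.7 mm and 7.16 degrees, less where a joint would pass 70% of its speed; a pose out of reach is approached as far as the arm can. A call with a gripper value outside its range is refused whole. The fingers move at their own pace and stop on an object; the grip force is fixed at half the most. Time passes only in rows, so rows that repeat a pose let the fingers close. It gives the time, the measured TCP pose, the force and the opening at its end, in the units of the state.
- env.get_state(): the state, without advancing time (a new reading comes with each control period).
- env.read_camera(name): name is "scene" or "side" or "wrist"; returns the picture (420x560x3 uint8, red, green, blue); there is no depth.
- env.calibration(name): a dict with "intrinsics" (3x3 intrinsics, pixels), "world_from_camera" (4x4, takes a point from camera to world coordinates); the wrist camera has in their place "mount" (4x4, takes a point from camera to tool coordinates, whose origin is the TCP and whose axes are the tool frame's). Camera axes: x right, y down, z forward; pixel columns grow to the right and rows downward; lengths in m; the calibration is good to about 2 mm. The wrist camera is an equidistant fisheye: a pixel r from the principal point sees the ray r / f radians off the axis. A picture is of the moment at which its call begins: read the wrist's pose just before it. calibration takes no time and is no camera call.
- env.sign_off(): hands the job in, once; it reports no verdict.
Trained networks look in the newest picture that a camera, given by its name, has taken for a name from the list of things; names that differ only in an ending like _2 or _b are one class to them, and where a whole thing is asked for, a point or a joint stands for the part that bears it (a point fixed in the world has none). Each returns a list of dicts, best first, with "conf" (0 to 1); they miss things now and then, are a little off and sometimes report something else, mostly with a low value. They report only what shows in the picture. A call takes as long as a camera call. They do not tell look-alikes from the thing itself.
- env.look_for(query, camera): "point" ([column, row] in pixels, amid what is visible of it).
The state is a dict: "t": time; "joint_pos": joint angles; "joint_vel": joint speeds; "effort": joint torques, N m; "tcp_pos": TCP position; "tool_rot": TCP orientation; "force": force on the tool from outside, world axes, zero at the start; "wrist_torque": the same for the moment, N m; "opening": opening from 0.0 (shut) to 1.0 (fully open).
Only numpy, scipy, OpenCV 4.12 (cv2) and the standard library are available. Lean on these libraries where they do the work, as an engineer would, in place of code of your own. Each camera call takes 0.05 s, during which the arm holds its last target. There are 200 camera calls.

## Working session

There is one attempt and no reset: what is moved stays moved. The work goes in short steps, Python scripts to look and compute and a shell command to move; the robot and the scene stay as the last step left them, time stands still between calls to the robot, and variables do not carry over. Pictures are saved under pics/ and viewed, on a budget of 10 in all, crops included, one or two more only if the job needs it, and the job is handed in when it is done.

```bash
mkdir -p pics
cat > h.py <<'E'
import numpy as np, cv2
from cell import env
from scipy.spatial.transform import Rotation as R
def snap(cam,fn):
    im=env.read_camera(cam); cv2.imwrite('pics/'+fn,im[:,:,::-1]); return im
def proj(cam,P):
    c=env.calibration(cam);K=np.array(c['intrinsics']);T=np.linalg.inv(np.array(c['world_from_camera']))
    p=(np.atleast_2d(P)@T[:3,:3].T+T[:3,3])@K.T; return p[:,:2]/p[:,2:]
def ray(cam,uv):
    c=env.calibration(cam);K=np.array(c['intrinsics']);T=np.array(c['world_from_camera'])
    d=T[:3,:3]@np.linalg.inv(K)@[uv[0],uv[1],1]; return T[:3,3],d/np.linalg.norm(d)
def atz(cam,uv,z):
    o,d=ray(cam,uv); return o+d*(z-o[2])/d[2]
def tri(a,b):
    A=0;B=0
    for o,d in (a,b):
        M=np.eye(3)-np.outer(d,d);A=A+M;B=B+M@o
    return np.linalg.solve(A,B)
E
python3 - <<'E'
from h import *
np.set_printoptions(precision=4,suppress=True)
for c in('scene','side'):
    snap(c,c+'0.png')
    for q in('track','bar','rack','tab_rear','gate_pin','bar_top','bottle','tub','tipbox','reader_face'):
        try: print(c,q,[(np.round(d['point']).tolist(),round(d['conf'],2)) for d in env.look_for(q,c)])
        except Exception as e: print(c,q,e)
    print(env.calibration(c)['world_from_camera'])
s=env.get_state();print(s['t'],s['tcp_pos'],s['tool_rot'],s['force'],R.from_quat(np.roll(s['tool_rot'],-1)).as_matrix())
a=cv2.imread('pics/scene0.png');b=cv2.imread('pics/side0.png')
E
```

```text
scene track [([257.0, 248.0], 0.7)]
scene bar [([240.0, 206.0], 0.6)]
scene rack [([378.0, 194.0], 0.68), ([253.0, 191.0], 0.55)]
scene tab_rear [([254.0, 193.0], 0.73), ([375.0, 197.0], 0.67)]
scene gate_pin [([241.0, 204.0], 0.75)]
scene bar_top [([239.0, 208.0], 0.55), ([334.0, 260.0], 0.27)]
scene bottle [([315.0, 176.0], 0.8), ([256.0, 192.0], 0.3)]
scene tub [([323.0, 211.0], 0.67)]
scene tipbox [([333.0, 259.0], 0.91)]
scene reader_face [([256.0, 192.0], 0.72), ([255.0, 246.0], 0.61)]
[[-0.7132  0.4505 -0.5371  0.9195]
 [ 0.7007  0.4801 -0.5277  0.3814]
 [ 0.0201 -0.7527 -0.6581  0.496 ]
 [ 0.      0.      0.      1.    ]]
side track [([258.0, 200.0], 0.73)]
side bar [([279.0, 173.0], 0.62), ([247.0, 268.0], 0.52)]
side rack [([382.0, 295.0], 0.88), ([305.0, 178.0], 0.73)]
side tab_rear [([305.0, 178.0], 0.78), ([380.0, 295.0], 0.7)]
side gate_pin [([279.0, 173.0], 0.92), ([304.0, 178.0], 0.18)]
side bar_top [([277.0, 173.0], 0.79)]
side bottle []
side tub [([298.0, 235.0], 0.65)]
side tipbox [([247.0, 270.0], 0.75), ([360.0, 220.0], 0.64)]
side reader_face [([256.0, 205.0], 0.95)]
[[-0.9007 -0.303   0.3113  0.3237]
 [-0.4342  0.6528 -0.6208  0.5397]
 [-0.0151 -0.6943 -0.7195  0.6173]
 [ 0.      0.      0.      1.    ]]
1.1 [0.575  0.     0.2313] [-0.  1. -0. -0.] [-0.7973 -0.537   0.3997] [[ 1.     -0.     -0.0001]
 [-0.     -1.      0.    ]
 [-0.0001 -0.     -1.    ]]
```

View pics/scene0.png

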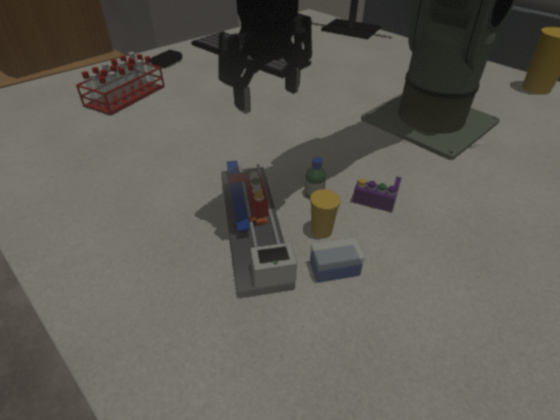

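View pics/side0.png

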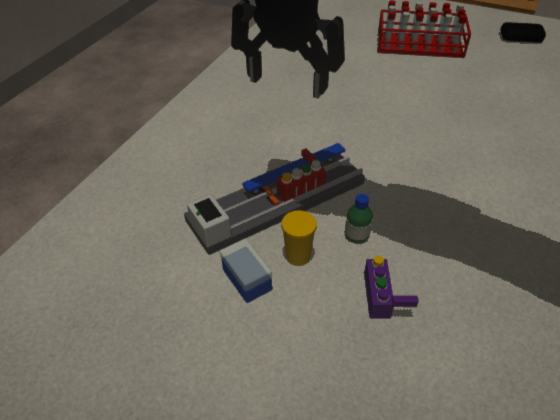

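The scene view has the red rack at about (255,190) in the lane, the reader at (273,265) and the blue bar at (240,200). In the side view the rack is at (303,180), the orange pin at (271,195) and the reader at (208,218). The purple rack is a look-alike. I'll take enlarged crops to get the corners.

Run:
```python
import cv2,numpy as np
b=cv2.imread('pics/side0.png')[135:255,180:370];a=cv2.imread('pics/scene0.png')[150:300,210:310]
b=cv2.resize(b,None,fx=4.2,fy=4.2,interpolation=3);a=cv2.resize(a,None,fx=4,fy=4,interpolation=3)
f=lambda i:np.uint8(255*(i/255.)**.6)
cv2.imwrite('pics/side0c.png',f(b));cv2.imwrite('pics/scene0c.png',f(a));print(a.shape,b.shape)
```

```text
(600, 400, 3) (504, 798, 3)
```

View pics/side0c.png

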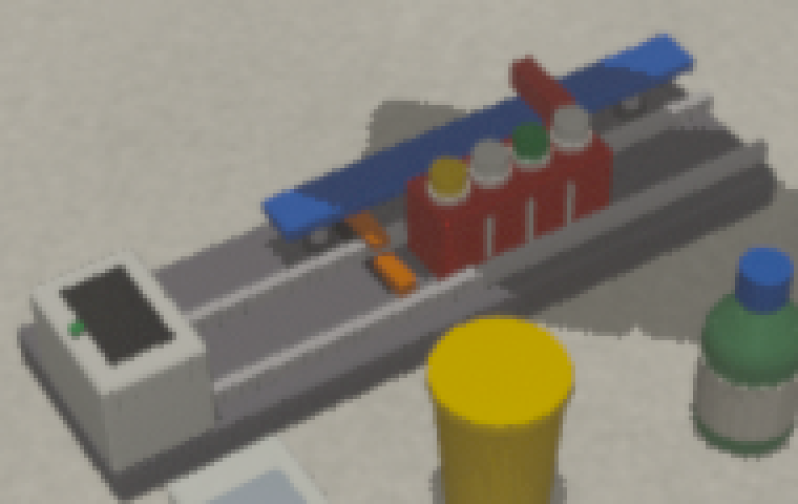

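View pics/scene0c.png

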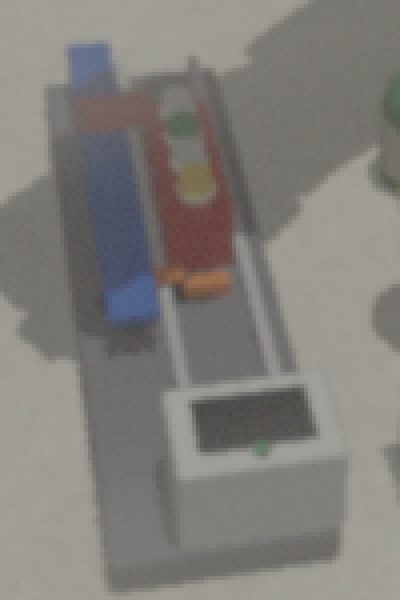

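```bash
cat > fit.py <<'E'
from h import *
from scipy.optimize import least_squares
np.set_printoptions(precision=4,suppress=True)
side=[((35,-46,46),(265,205)),((35,-24,46),(287,228)),((-165,-46,46),(668,36)),((-165,-24,46),(692,62)),((140,-32,65),(33,292)),((96,-32,65),(138,250)),((96,32,65),(208,346)),((140,32,65),(103,393)),((140,31,0),(122,500))]
scene=[((96,-32,65),(165,393)),((96,32,65),(308,375)),((140,32,65),(346,457)),((140,-32,65),(178,480)),((-165,-46,46),(68,45)),((-165,-24,46),(110,45)),((35,-46,46),(107,295)),((35,-24,46),(157,285)),((140,-59,0),(110,592)),((140,31,0),(338,558))]
S=np.array([s[0] for s in side])/1e3;s_=np.array([s[1] for s in side])/4.2+[180,135]
C=np.array([s[0] for s in scene])/1e3;c_=np.array([s[1] for s in scene])/4+[210,150]
def W(p,P): return P@R.from_euler('z',p[2]).as_matrix().T+[p[0],p[1],p[3]]
def res(p): return np.r_[(proj('side',W(p,S))-s_).ravel(),(proj('scene',W(p,C))-c_).ravel()]
best=min((least_squares(res,[.5,0,a,0],loss='soft_l1') for a in np.arange(-3,3.1,1)),key=lambda r:r.cost)
p=best.x
if __name__=='__main__':
    print('x y yaw z',p,np.rad2deg(p[2]),best.cost);print(best.fun.reshape(-1,2).round(1).tolist())
    def inv(w): return R.from_euler('z',-p[2]).as_matrix()@(np.array(w)-[p[0],p[1],p[3]])
    for cam,uv,z in(('side',(443/4.2+180,275/4.2+135),.02),('scene',(165/4+210,268/4+150),.02),('scene',(232/4+210,262/4+150),.02),('side',(535/4.2+180,57/4.2+135),.064),('side',(513/4.2+180,65/4.2+135),.064),('scene',(78/4+210,97/4+150),.064),('side',(380/4.2+180,262/4.2+135),.027)):
        print(cam,inv(atz(cam,uv,z+p[3]))*1e3)
    for x,y,z in((0,0,.027),(-.165,-.035,.046),(.035,-.035,.046),(.016,-.035,.046)): print((x,y,z),W(p,np.array([[x,y,z]])))
    for cam,q in(('scene',(333,259)),('scene',(323,211)),('scene',(315,176))): print(inv(atz(cam,q,.03))*1e3)
    def f(P,i): return
E
python3 fit.py
```

```text
x y yaw z [ 0.5957  0.0021 -5.2903 -0.0025] -303.1128293827472 26.759768700820523
[[-0.4, -1.1], [0.7, 1.0], [0.5, -0.6], [2.0, -0.3], [-0.9, -1.4], [-0.5, -1.8], [1.5, 0.2], [0.2, 0.4], [0.2, 2.2], [-1.9, -0.6], [3.7, -1.6], [0.4, -0.4], [-1.3, 0.1], [-0.3, 0.3], [-0.0, -0.7], [0.0, 6.0], [0.7, 6.9], [-0.3, 1.9], [0.2, 1.5]]
side [-17.2712   5.7643  20.    ]
scene [-19.5301 -15.7435  20.    ]
scene [-18.1451  14.8602  20.    ]
side [-93.9191 -45.2091  64.    ]
side [-83.3613 -45.6917  64.    ]
scene [-96.3736 -44.9607  64.    ]
side [ 3.9099 -7.8548 27.    ]
(0, 0, 0.027) [[0.5957 0.0021 0.0245]]
(-0.165, -0.035, 0.046) [[ 0.5349 -0.1553  0.0435]]
(0.035, -0.035, 0.046) [[0.6441 0.0122 0.0435]]
(0.016, -0.035, 0.046) [[ 0.6338 -0.0037  0.0435]]
[113.9907  97.9014  32.4583]
[  0.8602 112.7633  32.4583]
[-104.0614  125.1023   32.4583]
```

```bash
sed -i 's/((35,-46,46),(107,295)),((35,-24,46),(157,285)),//' fit.py; python3 fit.py
python3 - <<'E'
from h import *
import fit
p=fit.p
print(fit.proj('scene',fit.W(p,np.array([[.035,-.046,.046],[.035,-.024,.046]])))-[210,150])
c=env.calibration('wrist');print(c)
E
```

```text
[[26.7716 80.0144]
 [39.9818 78.3534]]
{'intrinsics': array([[325.1923,   0.    , 283.7205],
       [  0.    , 325.1923, 207.657 ],
       [  0.    ,   0.    ,   1.    ]]), 'mount': array([[ 1.    ,  0.0007, -0.0006,  0.    ],
       [-0.0005,  0.9515,  0.3077, -0.0776],
       [ 0.0007, -0.3077,  0.9515, -0.1434],
       [ 0.    ,  0.    ,  0.    ,  1.    ]])}Traceback (most recent call last):
  File "fit.py", line 10, in <module>
    best=min((least_squares(res,[.5,0,a,0],loss='soft_l1') for a in np.arange(-3,3.1,1)),key=lambda r:r.cost)
  File "fit.py", line 10, in <genexpr>
    best=min((least_squares(res,[.5,0,a,0],loss='soft_l1') for a in np.arange(-3,3.1,1)),key=lambda r:r.cost)
              ~~~~~~~~~~~~~^^^^^^^^^^^^^^^^^^^^^^^^^^^^^^^
    return func(*args, **kwargs)
    result = trf(vector_fun.fun, vector_fun.jac, x0, f0, J0, lb, ub, ftol, xtol,
                 gtol, max_nfev, x_scale, loss_function, tr_solver,
                 tr_options.copy(), verbose, callback=callback_wrapped)
    return trf_no_bounds(
        fun, jac, x0, f0, J0, ftol, xtol, gtol, max_nfev, x_scale,
[... 826 characters left out ...]
^^
    f = np.atleast_1d(self.fun(x, *self.args, **self.kwargs))
                      ~~~~~~~~^^^^^^^^^^^^^^^^^^^^^^^^^^^^^^
    return np.atleast_1d(self.fun(x))
                         ~~~~~~~~^^^
    return self.f(x, *self.args, **self.kwargs)
           ~~~~~~^^^^^^^^^^^^^^^^^^^^^^^^^^^^^^
  File "fit.py", line 9, in res
    def res(p): return np.r_[(proj('side',W(p,S))-s_).ravel(),(proj('scene',W(p,C))-c_).ravel()]
                                                               ~~~~^^^^^^^^^^^^^^^^
  File "h.py", line 7, in proj
    c=env.calibration(cam);K=np.array(c['intrinsics']);T=np.linalg.inv(np.array(c['world_from_camera']))
ValueError: time passes only in moves, steps and waits
```

```bash
sed -i 's/^from scipy.spatial/import functools\n_C={}\ndef cal(n):\n    if n not in _C: _C[n]=env.calibration(n)\n    return _C[n]\nfrom scipy.spatial/; s/c=env.calibration(cam)/c=cal(cam)/' h.py; python3 fit.py
```

```text
x y yaw z [ 0.5958  0.0022  0.9935 -0.0029] 56.922107057323046 15.255356564298442
[[-0.5, -0.9], [0.6, 1.3], [0.3, -0.5], [1.9, -0.2], [-0.9, -1.1], [-0.5, -1.5], [1.5, 0.4], [0.2, 0.7], [0.2, 2.4], [-1.9, -0.3], [3.7, -1.3], [0.4, -0.1], [-1.2, 0.4], [-0.4, 0.6], [-0.1, -0.5], [-0.2, 2.1], [0.2, 1.7]]
side [-17.6344   5.4409  20.    ]
scene [-20.1376 -15.6555  20.    ]
scene [-18.7327  14.9746  20.    ]
side [-94.3901 -45.554   64.    ]
side [-83.8246 -46.0434  64.    ]
scene [-97.1209 -44.8502  64.    ]
side [ 3.551  -8.2053 27.    ]
(0, 0, 0.027) [[0.5958 0.0022 0.0241]]
(-0.165, -0.035, 0.046) [[ 0.5351 -0.1552  0.0431]]
(0.035, -0.035, 0.046) [[0.6442 0.0124 0.0431]]
(0.016, -0.035, 0.046) [[ 0.6339 -0.0035  0.0431]]
[113.9108  97.8646  32.8849]
[  0.7894 112.7955  32.8849]
[-104.1246  125.1985   32.8849]
```

```bash
python3 -m creep '[{"slide":[-10,40,0],"delta_rot":[0,0,-7.1],"fingers":0},{"slide":[-20,80,0],"delta_rot":[0,0,-14.2],"fingers":0},{"slide":[-21,115,20],"delta_rot":[0,0,-21.3],"fingers":0},{"slide":[-21,126,50],"delta_rot":[0,0,-28.4],"fingers":0},{"slide":[-21,126,80],"delta_rot":[0,0,-35.5],"fingers":0},{"slide":[-21,126,110],"delta_rot":[0,0,-42.6],"fingers":0},{"slide":[-21,126,135],"delta_rot":[0,0,-49.7],"fingers":0},{"slide":[-21,126,150],"delta_rot":[0,0,-56.9],"fingers":0},{"slide":[-21,126,150],"delta_rot":[0,0,-56.9],"fingers":0},{"slide":[-21,126,150],"delta_rot":[0,0,-56.9],"fingers":0},{"slide":[-21,126,150],"delta_rot":[0,0,-56.9],"fingers":0}]'
cat > w.py <<'E'
from h import *
def wproj(P,s=None):  # world -> wrist px
    s=s or env.get_state();c=cal('wrist');M=np.array(c['mount']);K=np.array(c['intrinsics'])
    Rt=R.from_quat(np.roll(s['tool_rot'],-1)).as_matrix()
    q=(np.atleast_2d(P)-s['tcp_pos'])@Rt; q=(q-M[:3,3])@M[:3,:3]
    r=np.linalg.norm(q[:,:2],axis=1);th=np.arctan2(r,q[:,2]);return K[:2,2]+K[0,0]*(th/r)[:,None]*q[:,:2]
E
python3 - <<'E'
from w import *; import fit
s=env.get_state();p=fit.p.copy();p[3]=0
im=snap('wrist','w1.png')
a=snap('side','s1.png')
b=im[:,:,::-1].copy()
def line(P,col):
    u=wproj(fit.W(p,np.array(P)/1e3),s);cv2.polylines(b,[np.int32(u.round())],True,col,1)
line([(35,-46,46),(35,-24,46),(-165,-24,46),(-165,-46,46)],(0,255,255))
line([(96,-32,65),(96,32,65),(140,32,65),(140,-32,65)],(0,255,255))
line([(-97,-46,64),(-87,-46,64),(-87,-15,64),(-97,-15,64)],(0,255,0))
cv2.imwrite('pics/w1o.png',b)
d=(s['tcp_pos']-np.array([p[0],p[1],0]))@R.from_euler('z',p[2]).as_matrix();print(d,s['t'],s['force'],s['opening'],s['tool_rot'])
E
```

```text
t: 2.02
tcp_pos: [0.5545, -0.1261, 0.0824]
tool_rot: [0.0, 0.88, 0.474, 0.0]
force: [0.1, -0.3, 0.1]
opening: 0.0
[-0.13   -0.0354  0.0824] 2.0167 [ 0.1335 -0.3059  0.1342] 0.0002214971101528644 [0.0004 0.8803 0.4744 0.0004]
```

View pics/w1o.png

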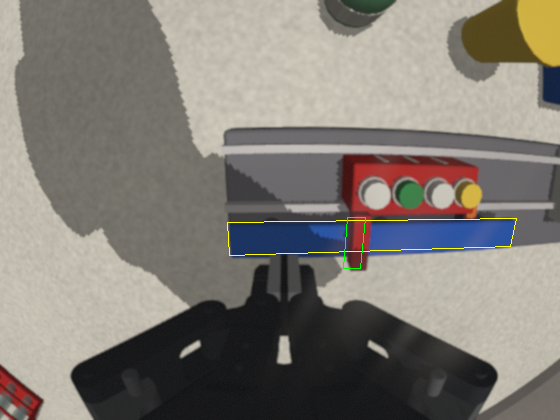

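The wrist overlay of my fit agrees with the picture: bar from (229,222) to (516,219), tab near (357,243). The tab's rear is about 2 mm ahead of my estimate, and the fingertips stand over the bar behind it. Next I press the bar.

```bash
python3 -m creep '[{"slide":[0,0,15],"delta_rot":[0,0,0],"fingers":0},{"slide":[0,0,29],"delta_rot":[0,0,0],"fingers":0},{"slide":[0,0,34],"delta_rot":[0,0,0],"fingers":0},{"slide":[0,0,38],"delta_rot":[0,0,0],"fingers":0},{"slide":[0,0,40],"delta_rot":[0,0,0],"fingers":0},{"slide":[0,0,40],"delta_rot":[0,0,0],"fingers":0}]'
python3 -m creep '[{"slide":[0,0,2.5],"delta_rot":[0,0,0],"fingers":0},{"slide":[0,0,5],"delta_rot":[0,0,0],"fingers":0},{"slide":[0,0,7.5],"delta_rot":[0,0,0],"fingers":0},{"slide":[0,0,7.5],"delta_rot":[0,0,0],"fingers":0},{"slide":[0,0,7.5],"delta_rot":[0,0,0],"fingers":0}]'
python3 - <<'E'
from w import *; 
s=env.get_state();print(s['tcp_pos'],s['force'],s['t'],s['tool_rot'])
a=snap('side','s2.png');b=snap('wrist','w2.png')
f=lambda i:np.uint8(255*(i/255.)**.6)
c=cv2.resize(a[135:255,180:370],None,fx=4,fy=4,interpolation=3)
cv2.imwrite('pics/s2c.png',f(c)[:,:,::-1])
E
```

```text
t: 2.62
tcp_pos: [0.5539, -0.126, 0.0417]
tool_rot: [0.0, 0.879, 0.476, -0.0]
force: [-4.3, 0.5, 4.5]
opening: 0.002
t: 3.03
tcp_pos: [0.5542, -0.126, 0.0345]
tool_rot: [0.0, 0.879, 0.476, 0.0]
force: [-3.8, 0.2, 7.1]
opening: -0.002
[ 0.55415999 -0.12602881  0.03453965] [-3.82482222  0.19256398  7.11879868] 3.0333 [2.07502541e-04 8.79326307e-01 4.76219665e-01 1.81269431e-04]
```

View pics/s2c.png

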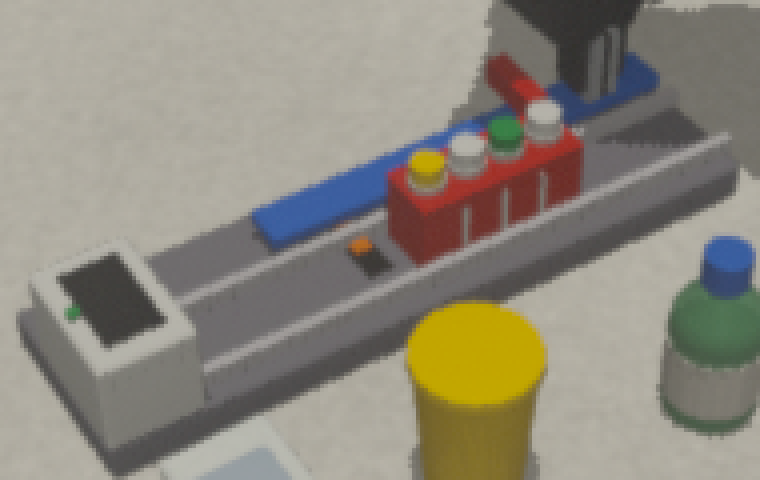

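The bar is down about 11.5 mm (vertical force 7 N) and the pin has sunk: dark slot at about (373,262). The finger stands behind the tab. Now I push.

```bash
python3 -m creep '[{"slide":[4,0,0],"delta_rot":[0,0,0],"fingers":0},{"slide":[8,0,0],"delta_rot":[0,0,0],"fingers":0},{"slide":[12,0,0],"delta_rot":[0,0,0],"fingers":0},{"slide":[15,0,0],"delta_rot":[0,0,0],"fingers":0},{"slide":[18,0,0],"delta_rot":[0,0,0],"fingers":0},{"slide":[21,0,0],"delta_rot":[0,0,0],"fingers":0},{"slide":[24,0,0],"delta_rot":[0,0,0],"fingers":0},{"slide":[28,0,0],"delta_rot":[0,0,0],"fingers":0},{"slide":[32,0,0],"delta_rot":[0,0,0],"fingers":0},{"slide":[36,0,0],"delta_rot":[0,0,0],"fingers":0},{"slide":[40,0,0],"delta_rot":[0,0,0],"fingers":0},{"slide":[40,0,0],"delta_rot":[0,0,0],"fingers":0}]'
python3 - <<'E'
from w import *; import fit
s=env.get_state();p=fit.p
d=(s['tcp_pos']-np.array([p[0],p[1],0]))@R.from_euler('z',p[2]).as_matrix();print(d,R.from_euler('z',-p[2]).apply(s['force']),s['t'])
snap('wrist','w3.png')
E
```

```text
t: 4.13
tcp_pos: [0.5766, -0.093, 0.0348]
tool_rot: [0.001, 0.879, 0.476, 0.0]
force: [-0.8, -2.2, 6.4]
opening: 0.002
[-0.0902 -0.0358  0.0348] [-2.2528 -0.5543  6.4167] 4.1333
```

View pics/w3.png

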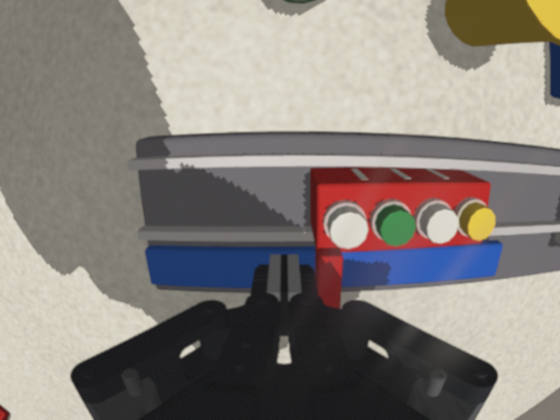

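The finger's flank is against the tab at about (318,275). The rack is moving straight in the lane, so I continue.

```bash
python3 -m creep '[{"slide":[4,0,0.3],"delta_rot":[0,0,0],"fingers":0},{"slide":[9,0,0.5],"delta_rot":[0,0,0],"fingers":0},{"slide":[14,0,0.5],"delta_rot":[0,0,0],"fingers":0},{"slide":[19,0,0.5],"delta_rot":[0,0,0],"fingers":0},{"slide":[24,0,0.5],"delta_rot":[0,0,0],"fingers":0},{"slide":[29,0,0.5],"delta_rot":[0,0,0],"fingers":0},{"slide":[34,0,0.5],"delta_rot":[0,0,0],"fingers":0},{"slide":[39,0,0.5],"delta_rot":[0,0,0],"fingers":0},{"slide":[44,0,0.5],"delta_rot":[0,0,0],"fingers":0},{"slide":[49,0,0.5],"delta_rot":[0,0,0],"fingers":0},{"slide":[54,0,0.5],"delta_rot":[0,0,0],"fingers":0},{"slide":[58,0,0.5],"delta_rot":[0,0,0],"fingers":0}]'
python3 -m creep '[{"slide":[4,0,0],"delta_rot":[0,0,0],"fingers":0},{"slide":[8,0,0],"delta_rot":[0,0,0],"fingers":0},{"slide":[12,0,0],"delta_rot":[0,0,0],"fingers":0},{"slide":[16,0,0],"delta_rot":[0,0,0],"fingers":0},{"slide":[20,0,0],"delta_rot":[0,0,0],"fingers":0},{"slide":[24,0,0],"delta_rot":[0,0,0],"fingers":0},{"slide":[26,0,0],"delta_rot":[0,0,0],"fingers":0},{"slide":[26,0,0],"delta_rot":[0,0,0],"fingers":0}]'
python3 - <<'E'
from w import *; import fit
s=env.get_state();p=fit.p
d=(s['tcp_pos']-np.array([p[0],p[1],0]))@R.from_euler('z',p[2]).as_matrix();print(d,R.from_euler('z',-p[2]).apply(s['force']),s['t'])
a=snap('side','s4.png');snap('wrist','w4.png')
f=lambda i:np.uint8(255*(i/255.)**.6)
c=cv2.resize(a[135:255,180:370],None,fx=4,fy=4,interpolation=3)
cv2.imwrite('pics/s4c.png',f(c)[:,:,::-1])
E
```

```text
t: 5.18
tcp_pos: [0.608, -0.0453, 0.0344]
tool_rot: [0.001, 0.88, 0.476, -0.0]
force: [-2.7, -8.0, 9.5]
opening: 0.0
t: 5.85
tcp_pos: [0.6223, -0.0231, 0.0344]
tool_rot: [0.001, 0.879, 0.476, 0.0]
force: [-1.3, -5.2, 8.3]
opening: 0.001
[-0.0067 -0.036   0.0344] [-5.0804 -1.6995  8.2711] 5.85
```

View pics/s4c.png

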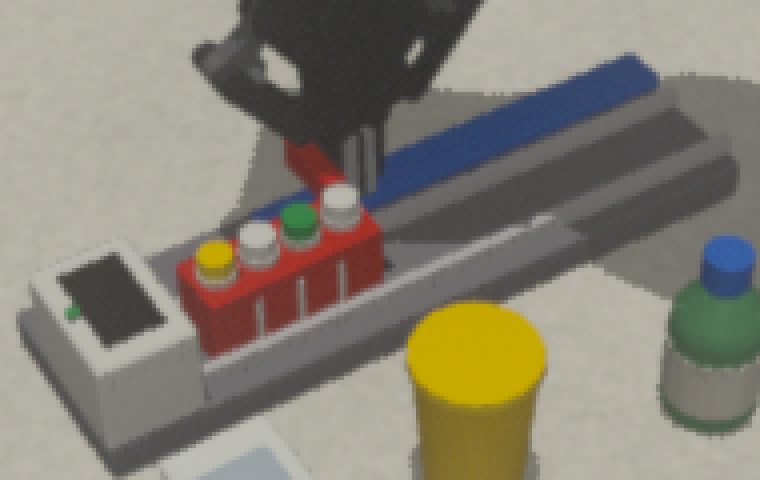

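The rack is past the pin (slot just behind it at about (388,262)) and nearly at the reader. I'll creep in while watching the force.

```bash
python3 -m creep '[{"slide":[1.5,0,0],"delta_rot":[0,0,0],"fingers":0},{"slide":[3,0,0],"delta_rot":[0,0,0],"fingers":0},{"slide":[4.5,0,0],"delta_rot":[0,0,0],"fingers":0},{"slide":[6,0,0],"delta_rot":[0,0,0],"fingers":0},{"slide":[6,0,0],"delta_rot":[0,0,0],"fingers":0}]'
python3 -m creep '[{"slide":[1,0,0],"delta_rot":[0,0,0],"fingers":0},{"slide":[2,0,0],"delta_rot":[0,0,0],"fingers":0},{"slide":[2,0,0],"delta_rot":[0,0,0],"fingers":0}]'
python3 -m creep '[{"slide":[0.5,0,0],"delta_rot":[0,0,0],"fingers":0},{"slide":[1,0,0],"delta_rot":[0,0,0],"fingers":0},{"slide":[1,0,0],"delta_rot":[0,0,0],"fingers":0}]'
```

```text
t: 6.37
tcp_pos: [0.6255, -0.0185, 0.0344]
tool_rot: [0.001, 0.88, 0.476, 0.0]
force: [-1.7, -7.1, 8.4]
opening: -0.004
t: 6.62
tcp_pos: [0.6265, -0.017, 0.0344]
tool_rot: [0.001, 0.88, 0.476, -0.0]
force: [-2.3, -7.6, 8.6]
opening: -0.0
t: 6.87
tcp_pos: [0.627, -0.0163, 0.0344]
tool_rot: [0.001, 0.88, 0.476, -0.0]
force: [-3.5, -8.6, 9.7]
opening: 0.002
```

```bash
python3 -m creep '[{"slide":[0.5,0,0],"delta_rot":[0,0,0],"fingers":0},{"slide":[1,0,0],"delta_rot":[0,0,0],"fingers":0},{"slide":[1,0,0],"delta_rot":[0,0,0],"fingers":0}]'
python3 -m creep '[{"slide":[0.5,0,0],"delta_rot":[0,0,0],"fingers":0},{"slide":[1,0,0],"delta_rot":[0,0,0],"fingers":0},{"slide":[1,0,0],"delta_rot":[0,0,0],"fingers":0}]'
python3 - <<'E'
from w import *; import fit
s=env.get_state();p=fit.p
d=(s['tcp_pos']-np.array([p[0],p[1],0]))@R.from_euler('z',p[2]).as_matrix();print(d,R.from_euler('z',-p[2]).apply(s['force']),s['t'])
w=snap('wrist','w5.png');a=snap('side','s5.png')
f=lambda i:np.uint8(255*(i/255.)**.6)
c=cv2.resize(a[180:250,180:290],None,fx=5,fy=5,interpolation=3);c2=cv2.resize(w[110:330,230:560],(550,240))
cv2.imwrite('pics/s5c.png',f(np.vstack([c,c2]))[:,:,::-1])
E
```

```text
t: 7.12
tcp_pos: [0.6275, -0.0154, 0.0344]
tool_rot: [0.001, 0.88, 0.476, -0.0]
force: [-2.7, -8.7, 8.5]
opening: -0.001
t: 7.37
tcp_pos: [0.6281, -0.0146, 0.0344]
tool_rot: [0.001, 0.88, 0.476, -0.0]
force: [-2.7, -8.2, 9.3]
opening: -0.001
[ 0.0036 -0.0362  0.0344] [-8.3636 -2.1949  9.3438] 7.3667
```

View pics/s5c.png

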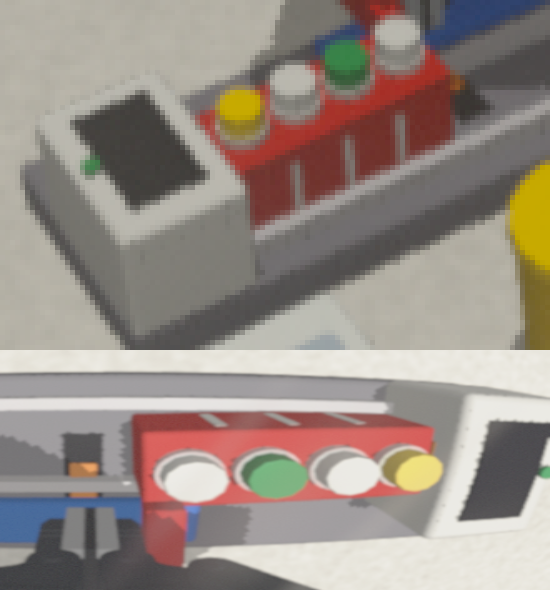

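The front is very close to the reader in the upper view, around (245,190). The force is still sliding friction of about 8 N, so I go on in 1 mm steps until it rises.

```bash
python3 -m creep '[{"slide":[0.5,0,0],"delta_rot":[0,0,0],"fingers":0},{"slide":[1,0,0],"delta_rot":[0,0,0],"fingers":0},{"slide":[1,0,0],"delta_rot":[0,0,0],"fingers":0}]'
python3 -m creep '[{"slide":[0.5,0,0],"delta_rot":[0,0,0],"fingers":0},{"slide":[1,0,0],"delta_rot":[0,0,0],"fingers":0},{"slide":[1,0,0],"delta_rot":[0,0,0],"fingers":0}]'
python3 -m creep '[{"slide":[0.5,0,0],"delta_rot":[0,0,0],"fingers":0},{"slide":[1,0,0],"delta_rot":[0,0,0],"fingers":0},{"slide":[1,0,0],"delta_rot":[0,0,0],"fingers":0}]'
```

```text
t: 7.72
tcp_pos: [0.6286, -0.0139, 0.0344]
tool_rot: [0.001, 0.88, 0.476, -0.0]
force: [-3.4, -8.5, 9.5]
opening: -0.0
t: 7.97
tcp_pos: [0.6287, -0.0138, 0.0344]
tool_rot: [0.001, 0.88, 0.476, -0.001]
force: [-7.1, -12.2, 11.9]
opening: -0.001
t: 8.22
tcp_pos: [0.6288, -0.0137, 0.0343]
tool_rot: [0.002, 0.88, 0.475, -0.002]
force: [-8.9, -16.1, 14.5]
opening: -0.002
```

The TCP has stopped at track x ≈ 4.7 mm while the push force rose to about 18 N, so the rack is home. I back off along the bar to unload the tab, then raise.

```bash
python3 -m creep '[{"slide":[-3,0,0],"delta_rot":[0,0,0],"fingers":0},{"slide":[-6,0,0],"delta_rot":[0,0,0],"fingers":0},{"slide":[-9,0,0],"delta_rot":[0,0,0],"fingers":0},{"slide":[-9,0,0],"delta_rot":[0,0,0],"fingers":0},{"slide":[-9,0,-4],"delta_rot":[0,0,0],"fingers":0},{"slide":[-9,0,-8],"delta_rot":[0,0,0],"fingers":0},{"slide":[-9,0,-12],"delta_rot":[0,0,0],"fingers":0},{"slide":[-9,0,-20],"delta_rot":[0,0,0],"fingers":0},{"slide":[-9,0,-50],"delta_rot":[0,0,0],"fingers":0},{"slide":[-9,0,-85],"delta_rot":[0,0,0],"fingers":0},{"slide":[-9,0,-120],"delta_rot":[0,0,0],"fingers":0},{"slide":[-9,0,-120],"delta_rot":[0,0,0],"fingers":0}]'
python3 -m creep '[{"slide":[-30,0,-20],"delta_rot":[0,0,0],"fingers":0},{"slide":[-60,0,-40],"delta_rot":[0,0,0],"fingers":0},{"slide":[-80,0,-40],"delta_rot":[0,0,0],"fingers":0},{"slide":[-80,0,-40],"delta_rot":[0,0,0],"fingers":0},{"slide":[-80,0,-40],"delta_rot":[0,0,0],"fingers":0},{"slide":[-80,0,-40],"delta_rot":[0,0,0],"fingers":0}]'
python3 - <<'E'
from w import *
s=env.get_state();print(s['force'],s['t'])
w=snap('wrist','w6.png');a=snap('side','s6.png')
f=lambda i:np.uint8(255*(i/255.)**.6)
c=cv2.resize(a[135:305,180:400],None,fx=3,fy=3,interpolation=3)
cv2.imwrite('pics/s6c.png',f(c)[:,:,::-1])
E
```

```text
t: 9.22
tcp_pos: [0.6265, -0.0178, 0.16]
tool_rot: [0.002, 0.879, 0.476, 0.004]
force: [0.9, -0.3, 1.6]
opening: -0.001
t: 9.72
tcp_pos: [0.5808, -0.0844, 0.1934]
tool_rot: [-0.0, 0.879, 0.477, 0.0]
force: [0.4, 0.4, -0.3]
opening: 0.002
[ 0.36794204  0.43246628 -0.27151579] 9.7167
```

View pics/s6c.png

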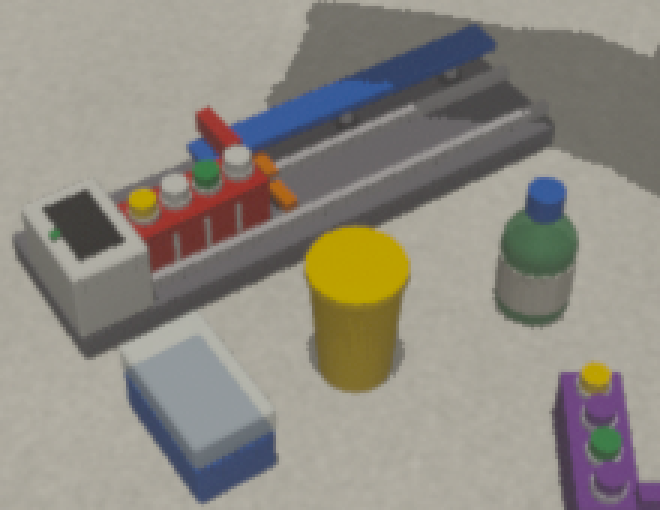

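The rack stands against the reader, the bar is up and the pin is up behind the rack at about (283,195). The bystanders haven't moved. One numeric check of the rack's place, then I hand in.

Run:
```python
from w import *; import fit
s=env.get_state();p=fit.p.copy();p[3]=0
a=cv2.imread('pics/w6.png');h=cv2.cvtColor(a,cv2.COLOR_BGR2HSV)
m=(((h[...,0]<5)|(h[...,0]>174))&(h[...,1]>140)&(h[...,2]>60)).astype('u1')
n,l,st,ce=cv2.connectedComponentsWithStats(m);print([x.tolist() for x in st[1:] if x[4]>150])
print('pred home tab rear/front outer top, rear bottom, body front:',wproj(fit.W(p,np.array([[16,-46,64],[26,-46,64],[16,-46,50],[16,15,56],[96,15,56],[96,-15,56]])/1e3),s).round(0).tolist())
```

```text
[[391, 142, 76, 69, 1518], [0, 304, 51, 88, 1099]]
pred home tab rear/front outer top, rear bottom, body front: [[390.0, 210.0], [400.0, 210.0], [386.0, 205.0], [393.0, 142.0], [468.0, 147.0], [464.0, 177.0]]
```

```bash
python3 -c "
from cell import env
print(env.sign_off())"
```

```text
the job is handed in; nothing more can be done
None
```

The red rack is home against the reader block, the release bar is back up behind it, and the job is handed in at about 10 s on the robot's clock.

**What I did:** With the fingers shut I pressed the bar down about 11.5 mm, which sank the gate pin. I kept the bar down while the finger's flank pushed the tab along the track. The TCP stopped moving while the push force rose to about 18 N. I then backed off 9 mm along the bar to unload the tab and raised the arm, which let the bar spring up.

**Last checks:**
- **Rack place:** in the last wrist picture the red rack covers columns 391 to 466. My fit predicts 390 to 468 for the home position (the 390 is the tab's rear corner), so they agree to about 1–2 mm.
- **Bar and pin:** the side view shows both up, with the pin behind the rack.
- **Bystanders:** the bottle, tub and tip box stand where they were in the side view.
- **Robot:** it is clear of everything, with the force reading near zero.

**Disagreements:**
- My first fit from the two fixed cameras put the track about 3 mm too low. Contact with the bar agreed with the heights in the task text, so I used those.
- That fit also put the tab's rear about 2 mm too far back, which the wrist picture showed and which did not affect the push.
- One early script was refused because it called `calibration` too many times, so I cached the result.

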